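# Turn a heat-spreader plate over with a blade lifter

## Task

The heat-spreader plate lies blue film up on the white rails of the turn-over fixture. Pick up the orange-handled lifter, slide its blade under the plate's free edge and tip the plate over the step, like turning a page, so that it lies flat on the black pad with its bare side up; do not touch the plate with the gripper, do not ram it or carry it off the fixture, and leave the reel, the dish and the meter where they are. A key block out of sight under the plate closes either the left or the right lane between the rails, so feel for the open one. Finally stand the lifter back on the bench on its blade and let go.

Things in the scene. Friction and masses are not known exactly. Their poses are not given: they have to be found in the camera images.
- fixture: Turn-over fixture, fixed, 230 x 160 mm. Origin at bench level below the foot of the step, mid-width. +x: direction in which the plate is turned over; y runs along the step. Aluminium base, top at z = 10 mm, x = -112 to 118 mm (free in front of the plate for x < -95 mm). A grey end lip (x = 104 to 114 mm, top z = 34 mm) closes the pad. Side guides (inner faces y = -67 and 67 mm, x = -54 to -4 mm, top z = 28 mm).
- nest (a point): Foot of the step at rail height: fixture x = 0, y = 0, z = 16 mm; the fixture's axes. White rails (y = -53 and +53 mm, 10 mm wide, x = -65 to 0) carry the plate 6 mm above the base. Between them lie two lanes. A fixed key block (x = -78 to -58 mm, y = 12 to 40 or -40 to -12 mm, top 1 mm under the plate) shuts one, varying, hidden; the other is open from there past the centre.
- pad (a point): Centre of the black rubber landing pad's top: fixture x = 52 mm, y = 0, z = 26 mm; the fixture's axes. The pad is 104 (x) x 136 mm; its -x edge is the upright step, 10 mm above the rails. A plate tipped past upright falls over the step onto it and ends with its centre 25 to 60 mm beyond the step.
- plate: Loose heat-spreader plate, 80 (its x) x 120 (y) x 5 mm, 0.1 to 0.2 kg. Origin at its centre; +z face blue film (up at the start), -z face bare aluminium with a dark patch. It starts about square on the rails, far edge 0 to 9 mm short of the step, near edge overhanging the rails by 15 to 24 mm. It slides freely; pushed from below and behind it stops at the step and pivots there.
- lifter: Loose lifter, 0.22 kg, standing on its blade. Origin on the blade's underside below the grip's centre. Steel blade along +x: x = -20 to 80 mm, 32 mm wide, underside z = 0, 3 mm thick (2 mm over the last 12 mm). A foot 32 mm wide and 7 mm high covers x = -20 to 24 mm. Orange upright grip 34 (x) x 24 (y) mm, z = 7 to 84 mm, to be pinched across y from above.
- lifter_tip (a point): Middle of the lifter blade's front edge, on its underside, 80 mm along the lifter's +x from its origin; its axes are the lifter's.
- reel: Bystander: grey-white wire reel, 64 mm across, 42 mm high, standing on the bench; origin at the centre of its underside.
- dish: Bystander: grey round parts dish, 67 mm across, 24 mm high; origin at the centre of its underside.
- meter: Bystander: yellow multimeter lying on the bench, 140 x 72 x 43 mm; origin at the centre of its underside.
Not all that is in view belongs to the job. There is more than one size of the plate; the one meant has the size given above.

How it is judged (in metres and radians):
On the way:
1. the plate is propped up on the lifter's blade, tilted between 20 and 80 degrees (angle between plate's own z axis and vertical between 0.35 and 1.4 rad and contact force between lifter and plate above 0.05 N), for 0.1 s.
At the end, for the whole second after the job is handed in: The plate lies bare side up and at rest, flat (within 0.1 rad) on the black pad, its centre 12 to 66 mm beyond the step and within 25 mm of the fixture's centre line, within 0.26 rad of square; the lifter stands released and at rest on its blade on the bench (origin below 5 mm, tilt under 0.1 rad) (angle between plate's own z axis and vertical above 3.04 rad and x of plate in the frame of fixture between 0.012 and 0.066 m and y of plate in the frame of fixture between -0.025 and 0.025 m and z of plate in the frame of fixture between 0.026 and 0.031 m and angle between the x axis of plate and the x axis of fixture, either way round below 0.26 rad and linear speed of each of plate, lifter below 0.02 m/s and angle between lifter's own z axis and vertical below 0.1 rad and height (world z) of lifter below 0.005 m); the robot touches nothing.
It fails at once if the gripper or arm touches the plate (contact force between any of the fingers, the arm and plate above 0.3 N).
It fails at once if the plate is carried up off the fixture (centre higher than 100 mm) (height (world z) of plate above 0.1 m).
It fails at once if the plate is rammed with the lifter (over 30 N) (contact force between lifter and plate above 30 N).
It fails at once if the reel, dish or meter is moved by more than 20 mm (distance of any of reel, dish, meter from where it was at the start of the episode above 0.02 m).
It also fails if it takes over 72 s, if anything falls off the work surface, if the arm or the gripper's body presses on something with over 40 N, if the wrist force passes 120 N, or if a joint passes its speed limit or range.

## Robot

A 6-joint arm with a two-finger parallel gripper is mounted at the origin on a cart in front of the work surface, level with it; the furniture and walls round the work are solid. World frame = base frame: x ahead of the robot, y to its left, z up, the work surface at z = 0. Lengths are in mm, angles in rad, forces in N, time in s.
With the tool pointing down it reaches from about 300 to 775 mm from the base axis. Payload 14.6 kg.
Tool frame: the origin (TCP) lies on the centre line of the jaws, within the pads' length; the fingertips stand ahead of it and the grasp point (between the pads) is the TCP (manip.tip_reach is the z of the fingertips in the tool frame, in mm); z points along the fingers, y is the direction in which the jaws open and shut (so a half turn about z gives the same grasp; the last joint's range is limited). The gripper opens to 94 mm and grips with 3 to 60 N. Pads are 16 mm wide; open, the fingers measure 119 mm over their backs; the gripper's body (75 mm by 177 mm) begins 78 mm behind the grasp point.
Start: joints at [1.218, 0.3, 1.521, -0, 1.321, -0.067], TCP at [155.056, 527.681, 224.446] pointing down, gripper open.
Joint ranges: [-3.03, 3.03], [-0.79, 2.21], [0.23, 2.52], [-1.04, 4.18], [0, 3.07], [-2.55, 2.55]. Speed limits (rad/s): [2.22, 2.22, 2.57, 3.14, 3.14, 3.14].

## Interface

Orientations are given as [roll, pitch, yaw] about the fixed x, y, z axes, in that order (R = Rz(yaw) Ry(pitch) Rx(roll)).
In Python, from cell import manip, camera, search_frame, masks_of, tip_of gives the robot as it stands.
- The arm moves only by the tool send_rows, never from a script. Its argument "plan" is a list of rows, each an object with "travel": the shift along the tool's x, y, z in mm, a list of three; "delta_rot": the turn, a rotation vector about the tool's x, y, z in degrees, a list of three; "fingers": the gripper's target within -1 to 1 (shut at 1, half-way at 0, fully open at -1). In form: [{"travel": [dx, dy, dz], "delta_rot": [wx, wy, wz], "fingers": fingers}, ...]. A call has 1 to 20 rows; each row shifts and turns the commanded pose from where the row before left it, along the tool's axes as they then stand; what a row does not reach is not made up. A row lasts 1/8 s, in which the tool goes at most 62.5 mm and 10.7 degrees, less where a joint would pass 70% of its speed; a pose out of reach is approached as far as the arm can. A call is refused whole if a number of a shift passes 62.5 or a number of a turn 10.7, either way. A call with a gripper value outside its range is refused whole. The fingers move at their own pace and stop on an object; "grip_force" is the grip in N (left out, the last holds). Time passes only in rows, so rows that do not move let the fingers close. It gives the time, the measured TCP pose, the force and the opening at its end, in the units of the state.
- manip.read_state(): the state, without advancing time (a new reading comes with each control period).
- camera(name): name is "scene" or "top" or "wrist"; returns a dict with "color" (384x512x3 uint8, red, green, blue), "z_map" (384x512 float32, mm along the optical axis (not along the pixel's ray), 0 where there is no reading), "fov_y" (degrees; the focal length in pixels is half the picture's height over the tangent of half this angle, whatever the lens; pixels are square), "cx", "cy" (the principal point, pixels), "world_from_camera" (4x4, takes a point from camera to world coordinates); the wrist camera has in their place "tool_from_camera" (4x4, takes a point from camera to tool coordinates, whose origin is the TCP and whose axes are the flange's). Camera axes: x right, y up, looking along -z (the intrinsics and any distortion apply to the point x, -y, -z); pixel columns grow to the right and rows downward; lengths in mm; the calibration is good to about 2 mm. A picture is of the moment at which its call begins: read the wrist's pose just before it.
- manip.sign_off(): hands the job in, once; it reports no verdict.
Trained networks look in the newest picture that a camera, given by its name, has taken for a name from the list of things; names that differ only in an ending like _2 or _b are one class to them, and where a whole thing is asked for, a point or a joint stands for the part that bears it (a point fixed in the world has none). Each returns a list of dicts, best first, with "confidence" (0 to 1); they miss things now and then, are a little off and sometimes report something else, mostly with a low value. They report only what shows in the picture. A call takes as long as a camera call. They do not tell look-alikes from the thing itself.
- search_frame(name, camera): "at" ([x, y, z] in mm, in the coordinates of the camera as it stood for that picture, good to about 4 mm: the middle of the surface that is visible of it).
- masks_of(name, camera): "region" (384x512 bool, what is visible of it).
- tip_of(name, camera): "at" ([x, y, z] in mm, in the coordinates of the camera as it stood for that picture, good to about 4 mm: a listed point, or the origin of a listed thing).
The state is a dict: "clock": time; "joints": joint angles; "qd": joint speeds; "effort": joint torques, N m; "eef_pos": TCP position; "eef_rot": TCP orientation; "wrist_force": force on the tool from outside, world axes, zero at the start; "moment": the same for the moment, N m; "finger_gap": finger opening in mm.
Only numpy, scipy, OpenCV 4.12 (cv2) and the standard library are available. Lean on these libraries where they do the work, as an engineer would, in place of code of your own. Each camera call takes 0.05 s, during which the arm holds its last target. There are 200 camera calls.

## Working session

There is one attempt and no reset: what is moved stays moved. The work goes in short steps, Python scripts to look and compute and a tool call to move; the robot and the scene stay as the last step left them, time stands still between calls to the robot, and variables do not carry over. Pictures are saved under pics/ and viewed, about 8 in all and at most 12, crops included, and the job is handed in when it is done.

Besides the shell and the picture viewer there is one more tool, called by a JSON object that holds its "op" and its "data". send_rows: Moves the arm, as the interface text tells. Its arguments: {"type":"object","properties":{"plan":{"type":"array"},"grip_force":{"type":"number"}},"required":["plan"]}

```bash
ls; mkdir -p pics; cat > h.py <<'E'
import numpy as np, cv2
from cell import manip, camera, search_frame, masks_of, tip_of
from scipy.spatial.transform import Rotation as R
def T_of(s):
    T=np.eye(4);T[:3,:3]=R.from_euler('xyz',s['eef_rot']).as_matrix();T[:3,3]=s['eef_pos'];return T
def shot(n):
    s=manip.read_state(); c=camera(n)
    c['T']=c['world_from_camera'] if 'world_from_camera' in c else T_of(s)@c['tool_from_camera']
    c['T']=np.array(c['T']); return c
def w(c,p): return (c['T']@np.append(p,1))[:3]
def cloud(c):
    z=c['z_map'];h,wd=z.shape;f=h/2/np.tan(np.radians(c['fov_y'])/2)
    v,u=np.mgrid[:h,:wd]
    P=np.stack([(u-c['cx'])/f*z,-(v-c['cy'])/f*z,-z],-1)
    return P@c['T'][:3,:3].T+c['T'][:3,3]
def save(c,n): cv2.imwrite('pics/'+n,c['color'][:,:,::-1])
E
python3 - <<'E'
from h import *
np.set_printoptions(precision=1,suppress=True)
print(manip.read_state(), manip.tip_reach)
ims=[]
for n in ('scene','top'):
    c=shot(n); ims.append(c['color'])
    print(n,[k for k in c], c['fov_y'],c['T'][:3,3])
    for t in ('fixture','nest','pad','plate','lifter','lifter_tip','reel','dish','meter'):
        print(t,[(round(d['confidence'],2),w(c,d['at'])) for d in tip_of(t,n)[:3]])
cv2.imwrite('pics/a.png',cv2.resize(np.vstack(ims),None,fx=.78,fy=.78)[:,:,::-1])
E
```

```text
pics
{'clock': 0.0, 'joints': array([ 1.2,  0.3,  1.5, -0. ,  1.3, -0.1]), 'qd': array([-0., -0., -0., -0., -0., -0.]), 'effort': array([  0. , -53.2, -35.3,   0.1,   0. ,  -0. ]), 'eef_pos': array([155. , 527.5, 223.9]), 'eef_rot': array([-3.1, -0. ,  2.9]), 'wrist_force': array([ 0.5, -0.3, -0.7]), 'moment': array([ 0. ,  0.1, -0. ]), 'finger_gap': 93.96595098989107} 19.0
scene ['color', 'z_map', 'fov_y', 'cx', 'cy', 'world_from_camera', 'T'] 57.25269126205381 [ 127.  -678.6  677.8]
fixture [(0.77, array([615.9,  39.6,  -4. ]))]
nest [(0.85, array([615.2,  40.3,  15.5]))]
pad [(0.57, array([666.4,  52. ,  23.2]))]
plate [(0.85, array([ 587.3, -150.9,   -0.2])), (0.83, array([573.4,  30.5,  17.3])), (0.73, array([394.8, 132.8,   4.6]))]
lifter [(0.8, array([493.2, 296. ,  -4.6]))]
lifter_tip [(0.68, array([569.6, 261.6,   2.6])), (0.38, array([616.1,  41.1,  14.7]))]
reel [(0.89, array([ 491.9, -299.8,   -3.2]))]
dish [(0.74, array([691.6, 271.4,  -1.2]))]
meter [(0.95, array([ 710.4, -293.3,   -0.6]))]
top ['color', 'z_map', 'fov_y', 'cx', 'cy', 'world_from_camera', 'T'] 50.77078500101912 [ 406.     3.1 1135.6]
fixture [(0.78, array([615.1,  40.3,   1.6]))]
nest [(0.73, array([618.5,  41.7,  12.3]))]
pad [(0.94, array([659.7,  51.7,  31.9]))]
plate [(0.95, array([389.5, 134.6,   0.5])), (0.86, array([573.7,  31.9,  16.8])), (0.7, array([ 588.4, -146.3,    1.2]))]
lifter [(0.71, array([491.4, 296.5,   0.5]))]
lifter_tip [(0.74, array([569.8, 264.5,   0.9]))]
reel [(0.73, array([572.3,  29.6,  15.1])), (0.59, array([ 494.2, -300.1,    0.1]))]
dish [(0.68, array([687.7, 274.5,  -5.5])), (0.42, array([ 492.4, -300.1,   -4.1]))]
meter [(0.82, array([ 712.8, -294.1,    2.7])), (0.42, array([490.3, 298.8,   1.8]))]
```

View pics/a.png

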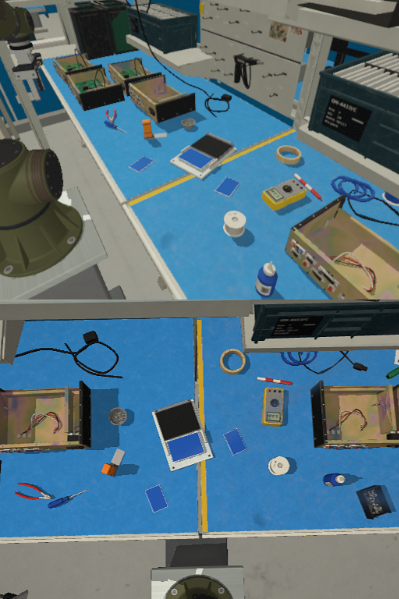

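```bash
cat >> h.py <<'E'
def go(xyz,yaw,s=None):
    """travel in tool axes after/before turn, assuming tool down with tool x at yaw"""
    s=s or manip.read_state(); T=T_of(s)
    d=np.array(xyz)-T[:3,3]
    G=R.from_euler('xyz',[np.pi,0,yaw])
    rv=(R.from_matrix(T[:3,:3]).inv()*G).as_rotvec(degrees=True)
    print('pos',T[:3,3],'rot',s['eef_rot'],'F',s['wrist_force'],'gap',s['finger_gap'],'t',s['clock'])
    print('travel now-axes',T[:3,:3].T@d,'| after-turn axes',G.as_matrix().T@d,'| turn',rv)
E
python3 - <<'E'
from h import *
np.set_printoptions(precision=3,suppress=True)
c=shot('wrist'); print(c['tool_from_camera'],c['fov_y'])
go([540,30,330],3.38)
c=shot('top');P=cloud(c);hsv=cv2.cvtColor(c['color'],cv2.COLOR_RGB2HSV)
# black pad
b=(hsv[...,2]<60)&(abs(P[...,0]-665)<90)&(abs(P[...,1]-50)<110)&(abs(P[...,2]-26)<12)
print(b.sum(),cv2.minAreaRect(P[b][:,:2].astype(np.float32)))
o=(hsv[...,0]<20)&(hsv[...,1]>150)&(abs(P[...,0]-492)<70)&(abs(P[...,1]-296)<60)
print(o.sum(),P[o].mean(0),np.percentile(P[o],[2,98],axis=0))
E
```

```text
[[   0.001    0.973    0.233   67.234]
 [   1.      -0.001   -0.       0.02 ]
 [  -0.       0.233   -0.973 -159.736]
 [   0.       0.       0.       1.   ]] 68.62930396876408
pos [155.061 527.695 224.436] rot [3.142 0.    2.856] F [ 0.314  1.183 -0.128] gap 93.98395903413873 t 1.05
travel now-axes [-509.635 -368.986 -105.56 ] | after-turn axes [-256.518 -574.523 -105.564] | turn [  0.      0.001 -30.034]
1770 ((665.910888671875, 55.283531188964844), (105.82894134521484, 134.88339233398438), 17.5936279296875)
199 [492.126 290.121  64.089] [[476.145 279.34    7.045]
 [508.316 306.163  86.992]]
```

```bash
python3 - <<'E'
from h import *
np.set_printoptions(precision=1,suppress=True)
go([492,296,224],2.74)
E
```

```text
pos [155.1 527.7 224.5] rot [3.1 0.  2.9] F [-1.2  0.3 -0.5] gap 93.87416553435678 t 1.1
travel now-axes [-388.6 -127.3    0.5] | after-turn axes [-400.7  -81.5    0.5] | turn [0.  0.  6.6]
```

{"op": "send_rows", "data": {"plan": [{"travel": [0,0,0],"delta_rot": [0,0,6.6],"fingers": -1},{"travel": [-50,-10,0],"delta_rot": [0,0,0],"fingers": -1},{"travel": [-50,-10,0],"delta_rot": [0,0,0],"fingers": -1},{"travel": [-50,-10,0],"delta_rot": [0,0,0],"fingers": -1},{"travel": [-50,-10,0],"delta_rot": [0,0,0],"fingers": -1},{"travel": [-50,-10,0],"delta_rot": [0,0,0],"fingers": -1},{"travel": [-50,-10,0],"delta_rot": [0,0,0],"fingers": -1},{"travel": [-50,-10,0],"delta_rot": [0,0,0],"fingers": -1},{"travel": [-50,-10,0],"delta_rot": [0,0,0],"fingers": -1},{"travel": [0,0,0],"delta_rot": [0,0,0],"fingers": -1},{"travel": [0,0,0],"delta_rot": [0,0,0],"fingers": -1}]}}

```text
clock: 2.48
eef_pos: [491.7, 298.1, 224.3]
eef_rot: [-3.141, -0.0, 2.74]
wrist_force: [0.3, 0.9, 0.3]
finger_gap: 93.6
```

```bash
python3 - <<'E'
from h import *
np.set_printoptions(precision=2,suppress=True)
c=shot('wrist');save(c,'b.png');P=cloud(c);hsv=cv2.cvtColor(c['color'],cv2.COLOR_RGB2HSV)
for t in ('lifter','lifter_tip'):
    print(t,[(round(d['confidence'],2),w(c,d['at'])) for d in tip_of(t,'wrist')[:3]])
o=(hsv[...,0]<20)&(hsv[...,1]>150)&(P[...,2]>78)&(P[...,2]<92)
r=cv2.minAreaRect(P[o][:,:2].astype(np.float32));print('grip top',o.sum(),r,P[o].mean(0))
ms=masks_of('lifter','wrist')
if ms:
    m=ms[0]['region'];q=m&(P[...,2]<12)&(P[...,2]>-4)
    print('blade',q.sum(),cv2.minAreaRect(P[q][:,:2].astype(np.float32)))
go([492,296,66],2.74)
E
```

```text
lifter [(0.96, array([491.94, 300.78,   3.29]))]
lifter_tip [(0.78, array([567.61, 266.17,   1.98]))]
grip top 614 ((493.43914794921875, 297.5303039550781), (22.336624145507812, 33.05547332763672), 67.50335693359375) [492.81 297.83  83.04]
blade 753 ((521.0719604492188, 285.6501770019531), (33.18935012817383, 99.38080596923828), 66.30913543701172)
pos [491.39 298.65 224.65] rot [3.14 0.   2.74] F [0.96 0.26 0.43] gap 93.73065879407847 t 2.675
travel now-axes [ -1.58  -2.24 158.65] | after-turn axes [ -1.6   -2.2  158.65] | turn [0.01 0.01 0.12]
```

View pics/b.png

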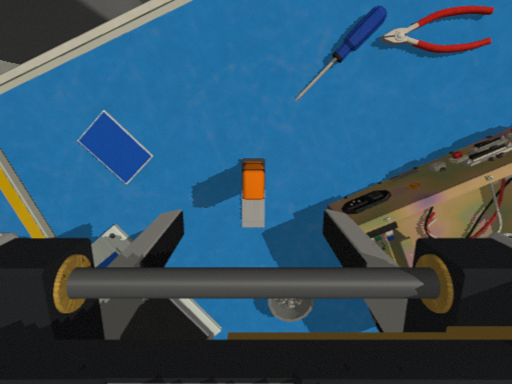

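```bash
python3 - <<'E'
from h import *
np.set_printoptions(precision=1,suppress=True)
for n in ('top','scene'):
    P=cloud(shot(n)).reshape(-1,3);D=P-[493,298,0];a=-0.403
    lx=D[:,0]*np.cos(a)+D[:,1]*np.sin(a);ly=-D[:,0]*np.sin(a)+D[:,1]*np.cos(a)
    m=(abs(lx)<60)&(abs(ly)<120)&(P[:,2]>20)&(P[:,2]<130)
    H,_,_=np.histogram2d(lx[m],ly[m],bins=[6,12],range=[[-60,60],[-120,120]])
    print(n);print(H.astype(int)); k=m&(ly>60); print(P[k,2].max() if k.any() else None)
E
```

```text
top
[[ 0  0  0  0  0  0  0  0  0  0  0  0]
 [ 0  0  0  0  0  0  0  0  0  0  0  0]
 [ 0  0  0  0  0  9  0  0  0  0  0  0]
 [ 0  0  0  0  0 21  0  0  0  0  0  0]
 [ 0  0  0  0  0  0  0  0  0  0  0  0]
 [ 0  0  0  0  0  0  0  0  0  0  0 61]]
98.95176186213985
scene
[[  0   0   0   0   0   0   0   0   0   0   0   0]
 [  0   0   0   0   0   0   0   0   0   0   0   0]
 [  0   0   0   0   0  80   5   0   0   0   0   0]
 [  0   0   0   0   0 114   8   0   0   0   0   0]
 [  0   0   0   0   0   1   0   0   0   0   0  18]
 [  0   0   0   0   0   0   0   0   0   0   9 107]]
102.81682227004
```

{"op": "send_rows", "data": {"plan": [{"travel": [-2,0,40],"delta_rot": [0,0,0],"fingers": -1},{"travel": [0,0,40],"delta_rot": [0,0,0],"fingers": -1},{"travel": [0,0,40],"delta_rot": [0,0,0],"fingers": -1},{"travel": [0,0,26],"delta_rot": [0,0,0],"fingers": -1},{"travel": [0,0,12],"delta_rot": [0,0,0],"fingers": -1},{"travel": [0,0,0],"delta_rot": [0,0,0],"fingers": 1},{"travel": [0,0,0],"delta_rot": [0,0,0],"fingers": 1},{"travel": [0,0,0],"delta_rot": [0,0,0],"fingers": 1},{"travel": [0,0,0],"delta_rot": [0,0,0],"fingers": 1},{"travel": [0,0,0],"delta_rot": [0,0,0],"fingers": 1},{"travel": [0,0,0],"delta_rot": [0,0,0],"fingers": 1}], "grip_force": 50}}

```text
clock: 4.15
eef_pos: [494.0, 297.1, 66.5]
eef_rot: [3.142, 0.0, 2.741]
wrist_force: [-0.1, 0.6, 0.5]
finger_gap: 37.5
```

{"op": "send_rows", "data": {"plan": [{"travel": [0,0,0],"delta_rot": [0,0,0],"fingers": 1},{"travel": [0,0,0],"delta_rot": [0,0,0],"fingers": 1},{"travel": [0,0,0],"delta_rot": [0,0,0],"fingers": 1},{"travel": [0,0,0],"delta_rot": [0,0,0],"fingers": 1},{"travel": [0,0,-20],"delta_rot": [0,0,0],"fingers": 1},{"travel": [0,0,-40],"delta_rot": [0,0,0],"fingers": 1},{"travel": [0,0,-40],"delta_rot": [0,0,0],"fingers": 1},{"travel": [0,0,0],"delta_rot": [0,0,-10.15],"fingers": 1},{"travel": [0,0,0],"delta_rot": [0,0,-10.15],"fingers": 1},{"travel": [0,0,0],"delta_rot": [0,0,-10.15],"fingers": 1},{"travel": [0,0,0],"delta_rot": [0,0,-10.15],"fingers": 1},{"travel": [0,0,0],"delta_rot": [0,0,0],"fingers": 1}]}}

```text
clock: 5.65
eef_pos: [493.8, 297.1, 166.2]
eef_rot: [-3.142, -0.001, -2.835]
wrist_force: [-0.2, -0.8, -2.1]
finger_gap: 23.7
```

```bash
python3 - <<'E'
from h import *
np.set_printoptions(precision=2,suppress=True)
a=0.307;f=np.array([616.3,39.6]);M=np.array([[np.cos(a),-np.sin(a)],[np.sin(a),np.cos(a)]])
g=f+M@[-190,0];print(g)
go([*g,166],a+np.pi)
E
```

```text
[435.18 -17.82]
pos [493.81 297.06 166.21] rot [-3.14 -0.   -2.84] F [-0.19 -0.82 -2.13] gap 23.65683517519807 t 5.65
travel now-axes [ 150.9  -282.51    0.31] | after-turn axes [ 151.04 -282.44    0.21] | turn [-0.   -0.03 -0.03]
```

{"op": "send_rows", "data": {"plan": [{"travel": [19,-35,0],"delta_rot": [0,0,0],"fingers": 1},{"travel": [19,-35,0],"delta_rot": [0,0,0],"fingers": 1},{"travel": [19,-35,0],"delta_rot": [0,0,0],"fingers": 1},{"travel": [19,-35,0],"delta_rot": [0,0,0],"fingers": 1},{"travel": [19,-35,0],"delta_rot": [0,0,0],"fingers": 1},{"travel": [19,-35,0],"delta_rot": [0,0,0],"fingers": 1},{"travel": [19,-35,0],"delta_rot": [0,0,0],"fingers": 1},{"travel": [18,-37,0],"delta_rot": [0,0,0],"fingers": 1},{"travel": [0,0,0],"delta_rot": [0,0,0],"fingers": 1},{"travel": [0,0,0],"delta_rot": [0,0,0],"fingers": 1}]}}

```text
clock: 6.9
eef_pos: [435.5, -17.0, 166.5]
eef_rot: [3.142, 0.0, -2.837]
wrist_force: [-0.2, 0.8, -3.0]
finger_gap: 23.7
```

```bash
python3 - <<'E'
from h import *
np.set_printoptions(precision=2,suppress=True)
a=0.307;f=np.array([616.3,39.6]);M=np.array([[np.cos(a),-np.sin(a)],[np.sin(a),np.cos(a)]])
c=shot('wrist');save(c,'c.png');P=cloud(c);hsv=cv2.cvtColor(c['color'],cv2.COLOR_RGB2HSV)
print('TCP fix', (manip.read_state()['eef_pos'][:2]-f)@M)
for n in ('wrist','top'):
  if n=='top': c=shot('top');P=cloud(c);hsv=cv2.cvtColor(c['color'],cv2.COLOR_RGB2HSV)
  Q=(P[...,:2]-f)@M
  for t in ('lifter_tip','nest','pad','plate'):
    print(t,[(round(d['confidence'],2),(w(c,d['at'])[:2]-f)@M,w(c,d['at'])[2]) for d in tip_of(t,n)[:3]])
  b=(hsv[...,0]>105)&(hsv[...,0]<130)&(hsv[...,1]>120)&(abs(Q[...,0]+45)<70)&(abs(Q[...,1])<75)&(P[...,2]>14)&(P[...,2]<30)
  r=cv2.minAreaRect(Q[b].astype(np.float32));print(n,'film',b.sum(),r,P[b][:,2].mean(), np.percentile(Q[b],[1,99],axis=0))
  k=(hsv[...,2]<60)&(abs(Q[...,0]-52)<70)&(abs(Q[...,1])<80)&(abs(P[...,2]-26)<6)
  print('pad',k.sum(),cv2.minAreaRect(Q[k].astype(np.float32)) if k.any() else 0)
E
```

```text
TCP fix [-189.35    0.96]
lifter_tip []
nest [(0.65, array([1.22, 0.62]), np.float64(15.395755427880317))]
pad []
plate [(0.92, array([ -81.47, -172.18]), np.float64(3.036570461025633)), (0.68, array([-44.78,   7.18]), np.float64(18.158525961829184)), (0.66, array([-189.82,  162.85]), np.float64(1.521750714220616))]
wrist film 1549 ((-26.065242767333984, 0.5968742370605469), (84.5060806274414, 36.27910232543945), 88.34777069091797) 20.97300964479076 [[-42.75 -39.54]
 [ -9.01  40.72]]
pad 139 ((0.030817747116088867, 0.2582740783691406), (88.930908203125, 3.1700334548950195), 88.83553314208984)
lifter_tip []
nest [(0.79, array([2.11, 3.05]), np.float64(10.312922103705887))]
pad [(0.87, array([44.56, -0.01]), np.float64(26.385472414986452))]
plate [(0.98, array([ -84.83, -169.33]), np.float64(0.04577890572659271)), (0.78, array([-45.06,   4.07]), np.float64(19.67855264937407)), (0.58, array([-187.13,  162.91]), np.float64(3.396983277882555))]
top film 1066 ((-46.44355392456055, 5.512340545654297), (113.88404846191406, 74.26100158691406), 89.27694702148438) 20.197152519694328 [[-82.84 -50.35]
 [-10.03  60.53]]
pad 1731 ((52.037723541259766, 0.15804290771484375), (135.0254364013672, 105.44005584716797), 89.5964584350586)
```

View pics/c.png

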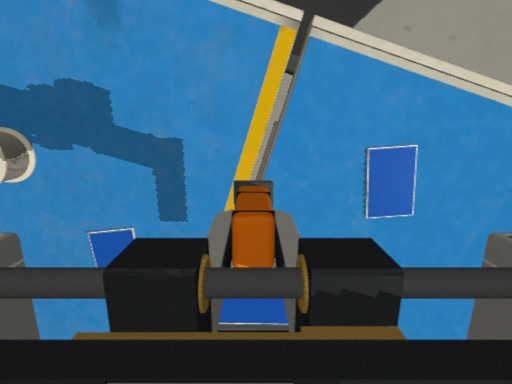

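{"op": "send_rows", "data": {"plan": [{"travel": [0,6,30],"delta_rot": [0,0,0],"fingers": 1},{"travel": [0,0,30],"delta_rot": [0,0,0],"fingers": 1},{"travel": [0,0,18],"delta_rot": [0,0,0],"fingers": 1},{"travel": [0,0,8],"delta_rot": [0,0,0],"fingers": 1},{"travel": [0,0,2],"delta_rot": [0,0,0],"fingers": 1},{"travel": [0,0,0],"delta_rot": [0,0,0],"fingers": 1},{"travel": [0,0,0],"delta_rot": [0,0,0],"fingers": 1}]}}

```text
clock: 8.28
eef_pos: [433.9, -11.7, 79.0]
eef_rot: [-3.141, 0.001, -2.834]
wrist_force: [0.5, 0.5, -2.1]
finger_gap: 23.8
```

```bash
cat >> h.py <<'E'
a=0.307;f=np.array([616.3,39.6]);M=np.array([[np.cos(a),-np.sin(a)],[np.sin(a),np.cos(a)]])
def fx():
    s=manip.read_state();p=(s['eef_pos'][:2]-f)@M;F=s['wrist_force'];g=F[:2]@M
    print('tip fix x %.1f y %.1f z %.1f | F fix %.1f %.1f %.1f | t %.2f yaw %.3f'%(p[0]+80,p[1],s['eef_pos'][2]-66.5,g[0],g[1],F[2],s['clock'],s['eef_rot'][2]))
E
python3 - <<'E'
from h import *
fx()
c=shot('scene');save(c,'d0.png')
T=np.linalg.inv(c['T']);fl=192/np.tan(np.radians(c['fov_y'])/2)
p=T@[*(f+M@[-70,0]),15,1];u,v=int(c['cx']-p[0]/p[2]*fl),int(c['cy']+p[1]/p[2]*fl);print(u,v)
k=c['color'][max(v-60,0):v+60,u-80:u+80]
cv2.imwrite('pics/d.png',cv2.resize(k,None,fx=4,fy=4,interpolation=cv2.INTER_CUBIC)[:,:,::-1])
E
```

```text
tip fix x -109.4 y 6.2 z 12.5 | F fix 0.7 0.3 -2.1 | t 8.28 yaw -2.834
246 207
```

View pics/d.png

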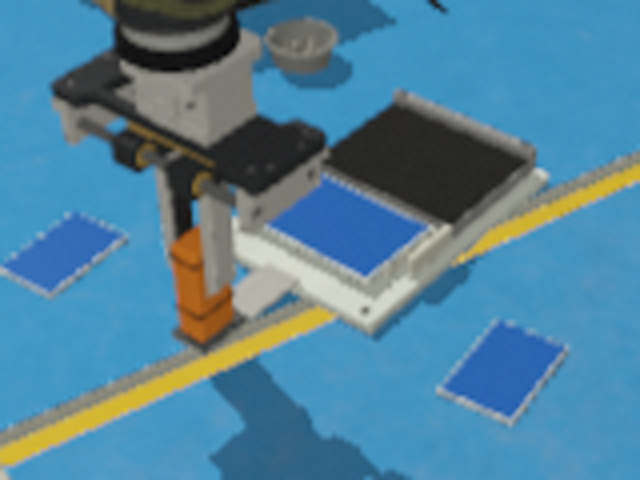

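{"op": "send_rows", "data": {"plan": [{"travel": [0,0,1],"delta_rot": [0,0,0],"fingers": 1},{"travel": [-6,0,0],"delta_rot": [0,0,0],"fingers": 1},{"travel": [-6,0,0],"delta_rot": [0,0,0],"fingers": 1},{"travel": [-6,0,0],"delta_rot": [0,0,0],"fingers": 1},{"travel": [-3,0,0],"delta_rot": [0,0,0],"fingers": 1},{"travel": [-3,0,0],"delta_rot": [0,0,0],"fingers": 1},{"travel": [-3,0,0],"delta_rot": [0,0,0],"fingers": 1},{"travel": [-3,0,0],"delta_rot": [0,0,0],"fingers": 1},{"travel": [-2,0,0],"delta_rot": [0,0,0],"fingers": 1},{"travel": [0,0,0],"delta_rot": [0,0,0],"fingers": 1}]}}

```text
clock: 9.57
eef_pos: [464.0, -1.9, 77.4]
eef_rot: [3.142, -0.0, -2.834]
wrist_force: [-1.0, 0.4, -2.4]
finger_gap: 24.0
```

```bash
python3 -c "
from h import *
fx()"
```

```text
tip fix x -77.7 y 6.4 z 10.9 | F fix -0.8 0.7 -2.4 | t 9.57 yaw -2.834
```

{"op": "send_rows", "data": {"plan": [{"travel": [-2,0,0],"delta_rot": [0,0,0],"fingers": 1},{"travel": [-2,0,0],"delta_rot": [0,0,0],"fingers": 1},{"travel": [-2,0,0],"delta_rot": [0,0,0],"fingers": 1},{"travel": [0,0,0],"delta_rot": [0,0,0],"fingers": 1}]}}

```text
clock: 10.07
eef_pos: [469.9, 0.1, 77.3]
eef_rot: [3.141, -0.0, -2.834]
wrist_force: [-1.5, 3.9, -3.3]
finger_gap: 23.8
```

```bash
python3 -c "
from h import *
fx()"
```

```text
tip fix x -71.5 y 6.6 z 10.8 | F fix -0.2 4.2 -3.3 | t 10.07 yaw -2.834
```

{"op": "send_rows", "data": {"plan": [{"travel": [0,4,0],"delta_rot": [0,0,0],"fingers": 1},{"travel": [-2,0,0],"delta_rot": [0,0,0],"fingers": 1},{"travel": [-2,0,0],"delta_rot": [0,0,0],"fingers": 1},{"travel": [0,0,0],"delta_rot": [0,0,0],"fingers": 1}]}}

```text
clock: 10.58
eef_pos: [472.7, 4.8, 77.5]
eef_rot: [-3.141, 0.0, -2.834]
wrist_force: [-0.6, -0.6, -2.2]
finger_gap: 23.8
```

```bash
python3 -c "
from h import *
fx()"
```

```text
tip fix x -67.4 y 10.3 z 11.0 | F fix -0.8 -0.4 -2.2 | t 10.57 yaw -2.834
```

{"op": "send_rows", "data": {"plan": [{"travel": [-2,0,0],"delta_rot": [0,0,0],"fingers": 1},{"travel": [-2,0,0],"delta_rot": [0,0,0],"fingers": 1},{"travel": [-2,0,0],"delta_rot": [0,0,0],"fingers": 1},{"travel": [-1,0,0],"delta_rot": [0,0,0],"fingers": 1},{"travel": [0,0,-2],"delta_rot": [0,0,0],"fingers": 1},{"travel": [0,0,-2],"delta_rot": [0,0,0],"fingers": 1},{"travel": [0,0,-2],"delta_rot": [0,0,0],"fingers": 1},{"travel": [0,0,-2],"delta_rot": [0,0,0],"fingers": 1},{"travel": [0,0,-2],"delta_rot": [0,0,0],"fingers": 1},{"travel": [0,0,0],"delta_rot": [0,0,0],"fingers": 1}]}}

```text
clock: 11.82
eef_pos: [479.1, 7.0, 87.6]
eef_rot: [-3.142, 0.0, -2.834]
wrist_force: [-0.3, 0.2, -1.9]
finger_gap: 23.6
```

```bash
cat > look.py <<'E'
from h import *
import sys
fx()
c=shot('scene');k=c['color'][147:267,180:340]
cv2.imwrite('pics/'+sys.argv[1],cv2.resize(k,None,fx=4,fy=4,interpolation=cv2.INTER_CUBIC)[:,:,::-1])
P=cloud(c);Q=(P[...,:2]-f)@M;hsv=cv2.cvtColor(c['color'],cv2.COLOR_RGB2HSV)
b=(hsv[...,0]>105)&(hsv[...,0]<130)&(hsv[...,1]>120)&(abs(Q[...,0]+40)<60)&(abs(Q[...,1])<75)&(P[...,2]>14)&(P[...,2]<110)
if b.sum()>20:
    X=np.c_[Q[b],P[b][:,2]];m=X.mean(0);n=np.linalg.svd(X-m,full_matrices=False)[2][2];n*=np.sign(n[2])
    print('film',b.sum(),'mean',m.round(1),'normal',n.round(2),'tilt',np.degrees(np.arccos(n[2])).round(1),np.percentile(X,[1,99],axis=0).round(0).tolist())
E
python3 look.py e.png
```

```text
tip fix x -60.7 y 10.4 z 21.1 | F fix -0.2 0.3 -1.9 | t 11.82 yaw -2.834
film 436 mean [-46.6  -2.4  27.3] normal [ 0.14 -0.    0.99] tilt 7.8 [[-81.0, -52.0, 21.0], [-12.0, 55.0, 33.0]]
```

View pics/e.png

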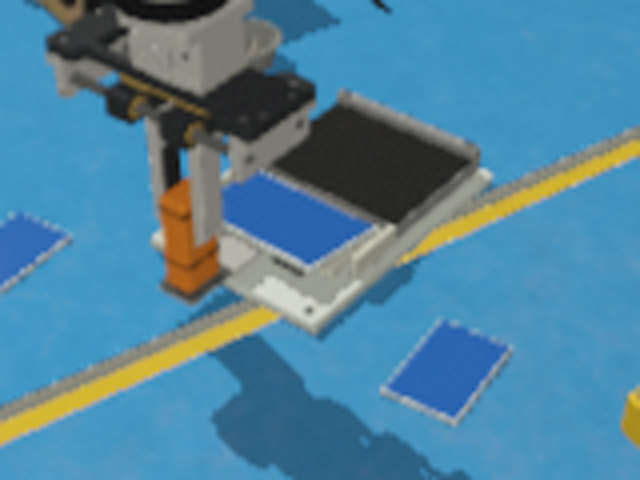

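{"op": "send_rows", "data": {"plan": [{"travel": [-1.5,0,-3],"delta_rot": [0,0,0],"fingers": 1},{"travel": [-2,0,-3],"delta_rot": [0,0,0],"fingers": 1},{"travel": [-2,0,-3],"delta_rot": [0,0,0],"fingers": 1},{"travel": [-2,0,-3],"delta_rot": [0,0,0],"fingers": 1},{"travel": [-2,0,-3],"delta_rot": [0,0,0],"fingers": 1},{"travel": [-2.5,0,-3],"delta_rot": [0,0,0],"fingers": 1},{"travel": [0,0,0],"delta_rot": [0,0,0],"fingers": 1}]}}

```text
clock: 12.75
eef_pos: [490.7, 10.7, 105.7]
eef_rot: [-3.141, 0.0, -2.834]
wrist_force: [-0.0, -0.7, -3.4]
finger_gap: 23.7
```

```bash
python3 look.py f.png
```

```text
tip fix x -48.4 y 10.4 z 39.2 | F fix -0.2 -0.7 -3.4 | t 12.75 yaw -2.834
film 184 mean [-35.4  -2.3  40.6] normal [ 0.48 -0.    0.88] tilt 28.8 [[-65.0, -52.0, 24.0], [-7.0, 53.0, 57.0]]
```

View pics/f.png

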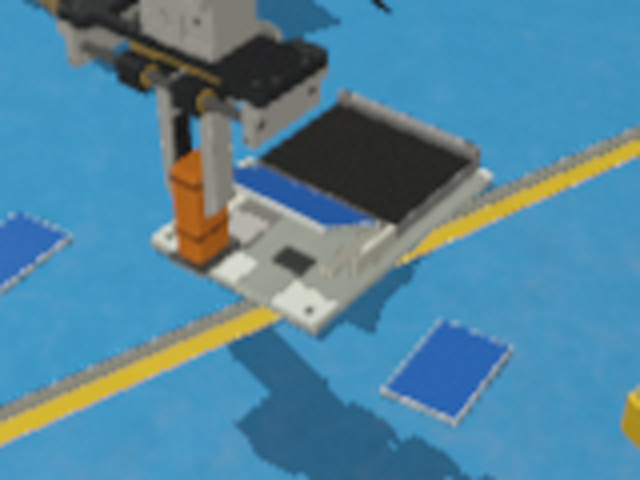

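{"op": "send_rows", "data": {"plan": [{"travel": [-2,0,-3],"delta_rot": [0,0,0],"fingers": 1},{"travel": [-2,0,-3],"delta_rot": [0,0,0],"fingers": 1},{"travel": [-2,0,-3],"delta_rot": [0,0,0],"fingers": 1},{"travel": [-2.5,0,-2.5],"delta_rot": [0,0,0],"fingers": 1},{"travel": [-2.5,0,-2.5],"delta_rot": [0,0,0],"fingers": 1},{"travel": [-3,0,-2],"delta_rot": [0,0,0],"fingers": 1},{"travel": [-3,0,-2],"delta_rot": [0,0,0],"fingers": 1},{"travel": [-3,0,-2],"delta_rot": [0,0,0],"fingers": 1},{"travel": [0,0,0],"delta_rot": [0,0,0],"fingers": 1}]}}

```text
clock: 13.92
eef_pos: [509.8, 16.8, 125.5]
eef_rot: [-3.142, 0.0, -2.834]
wrist_force: [0.2, -0.6, -2.4]
finger_gap: 23.7
```

```bash
python3 look.py g.png
```

```text
tip fix x -28.4 y 10.4 z 59.0 | F fix -0.0 -0.7 -2.4 | t 13.93 yaw -2.834
```

View pics/g.png

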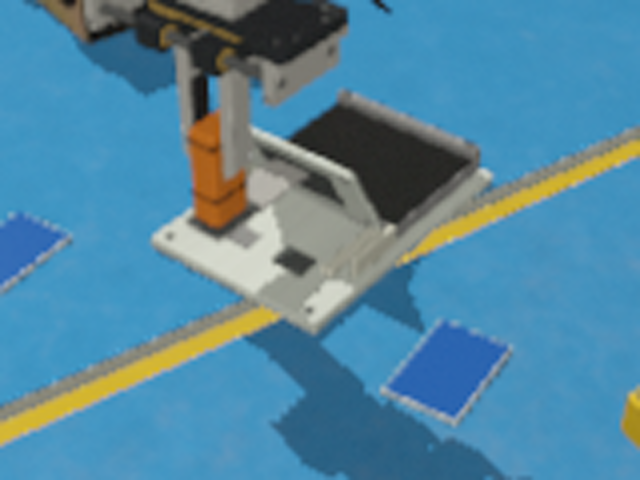

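{"op": "send_rows", "data": {"plan": [{"travel": [-3,0,-1.5],"delta_rot": [0,0,0],"fingers": 1},{"travel": [-3,0,-1.5],"delta_rot": [0,0,0],"fingers": 1},{"travel": [-3,0,-1.5],"delta_rot": [0,0,0],"fingers": 1},{"travel": [-3,0,-1],"delta_rot": [0,0,0],"fingers": 1},{"travel": [-3,0,-1],"delta_rot": [0,0,0],"fingers": 1},{"travel": [-3,0,-0.5],"delta_rot": [0,0,0],"fingers": 1},{"travel": [-3,0,0],"delta_rot": [0,0,0],"fingers": 1},{"travel": [-3,0,0],"delta_rot": [0,0,0],"fingers": 1},{"travel": [-3,0,0],"delta_rot": [0,0,0],"fingers": 1},{"travel": [-3,0,0],"delta_rot": [0,0,0],"fingers": 1},{"travel": [-2,0,0],"delta_rot": [0,0,0],"fingers": 1},{"travel": [0,0,0],"delta_rot": [0,0,0],"fingers": 1}]}}

```text
clock: 15.48
eef_pos: [540.2, 26.4, 132.4]
eef_rot: [-3.142, -0.0, -2.834]
wrist_force: [0.3, 0.4, -2.4]
finger_gap: 23.9
```

```bash
python3 look.py i.png
```

```text
tip fix x 3.4 y 10.4 z 65.9 | F fix 0.4 0.3 -2.4 | t 15.47 yaw -2.834
```

View pics/i.png

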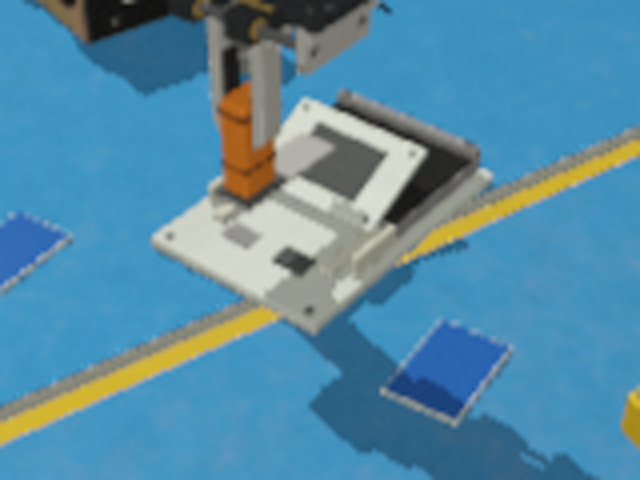

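{"op": "send_rows", "data": {"plan": [{"travel": [10,0,0],"delta_rot": [0,0,0],"fingers": 1},{"travel": [30,0,0],"delta_rot": [0,0,0],"fingers": 1},{"travel": [40,0,-10],"delta_rot": [0,0,0],"fingers": 1},{"travel": [40,0,-20],"delta_rot": [0,0,0],"fingers": 1},{"travel": [0,0,0],"delta_rot": [0,0,0],"fingers": 1},{"travel": [0,0,0],"delta_rot": [0,0,0],"fingers": 1}]}}

```text
clock: 16.27
eef_pos: [425.8, -10.0, 162.5]
eef_rot: [-3.141, 0.001, -2.834]
wrist_force: [0.7, 0.8, -2.3]
finger_gap: 23.7
```

```bash
cat > chk.py <<'E'
from h import *
np.set_printoptions(precision=2,suppress=True)
fx()
for n in ('top','scene'):
    c=shot(n);P=cloud(c);Q=(P[...,:2]-f)@M
    if n=='scene':
        k=c['color'][147:267,180:340]
        cv2.imwrite('pics/j.png',cv2.resize(k,None,fx=4,fy=4,interpolation=cv2.INTER_CUBIC)[:,:,::-1])
    print([(round(d['confidence'],2),(w(c,d['at'])[:2]-f)@M,w(c,d['at'])[2].round(1)) for d in tip_of('plate',n)[:3]])
    g=c['color'].min(2)
    b=(g>75)&(Q[...,0]>-12)&(Q[...,0]<100)&(abs(Q[...,1])<80)&(P[...,2]>28.5 if n=='top' else P[...,2]>28.5)&(P[...,2]<60)
    X=np.c_[Q[b],P[b][:,2]];m=X.mean(0);nn=np.linalg.svd(X-m,full_matrices=False)[2][2]
    print(n,b.sum(),m,'normal',nn,cv2.minAreaRect(Q[b].astype(np.float32)))
E
python3 chk.py
```

```text
tip fix x -116.6 y 10.3 z 96.0 | F fix 0.9 0.5 -2.3 | t 16.27 yaw -2.834
[(0.95, array([-183.78,  160.29]), np.float64(5.0)), (0.72, array([23.13,  5.53]), np.float64(23.9)), (0.66, array([ -82.66, -169.36]), np.float64(-3.1))]
top 556 [25.07  6.6  30.86] normal [ 0.  0. -1.] ((25.136962890625, 0.8203353881835938), (139.5325164794922, 74.16500854492188), 89.92625427246094)
[(0.78, array([-181.6 ,  154.59]), np.float64(1.8)), (0.69, array([ -11.06, -347.22]), np.float64(2.6)), (0.57, array([ -86.06, -168.95]), np.float64(-0.6))]
scene 554 [23.86  0.05 31.93] normal [ 0. -0.  1.] ((26.831092834472656, 0.01656341552734375), (78.02860260009766, 143.45713806152344), 0.7620903253555298)
```

View pics/j.png

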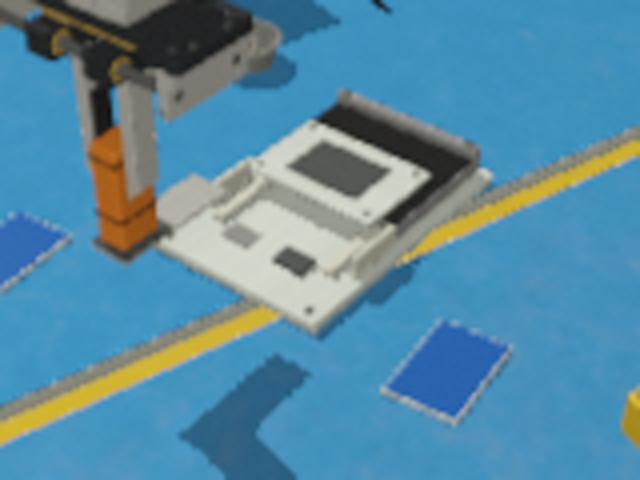

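```bash
python3 -c "
from h import *
np.set_printoptions(precision=2,suppress=True)
go([494,297,166],2.741)"
```

```text
pos [425.87  -9.79 161.91] rot [ 3.14 -0.   -2.83] F [ 0.39  1.14 -2.3 ] gap 23.61208399623897 t 16.475
travel now-axes [-157.9   271.71   -4.13] | after-turn axes [ 56.9  309.07  -4.09] | turn [ 0.   -0.06 40.59]
```

{"op": "send_rows", "data": {"plan": [{"travel": [-15.8,34,0],"delta_rot": [0,0,0],"fingers": 1},{"travel": [-20.3,34,0],"delta_rot": [0,0,0],"fingers": 1},{"travel": [-20.3,34,0],"delta_rot": [0,0,0],"fingers": 1},{"travel": [-20.3,34,0],"delta_rot": [0,0,0],"fingers": 1},{"travel": [-20.3,34,0],"delta_rot": [0,0,0],"fingers": 1},{"travel": [-20.3,34,0],"delta_rot": [0,0,0],"fingers": 1},{"travel": [-20.3,34,0],"delta_rot": [0,0,0],"fingers": 1},{"travel": [-20.3,33.7,0],"delta_rot": [0,0,0],"fingers": 1},{"travel": [0,0,0],"delta_rot": [0,0,10.15],"fingers": 1},{"travel": [0,0,0],"delta_rot": [0,0,10.15],"fingers": 1},{"travel": [0,0,0],"delta_rot": [0,0,10.15],"fingers": 1},{"travel": [0,0,0],"delta_rot": [0,0,10.15],"fingers": 1},{"travel": [0,0,30],"delta_rot": [0,0,0],"fingers": 1},{"travel": [0,0,30],"delta_rot": [0,0,0],"fingers": 1},{"travel": [0,0,15],"delta_rot": [0,0,0],"fingers": 1},{"travel": [0,0,0],"delta_rot": [0,0,0],"fingers": 1},{"travel": [0,0,0],"delta_rot": [0,0,0],"fingers": 1}]}}

```text
clock: 18.6
eef_pos: [494.4, 297.1, 88.4]
eef_rot: [3.14, 0.001, 2.741]
wrist_force: [-1.0, 0.9, -2.0]
finger_gap: 23.9
```

{"op": "send_rows", "data": {"plan": [{"travel": [0,0,12],"delta_rot": [0,0,0],"fingers": 1},{"travel": [0,0,5],"delta_rot": [0,0,0],"fingers": 1},{"travel": [0,0,2],"delta_rot": [0,0,0],"fingers": 1},{"travel": [0,0,1],"delta_rot": [0,0,0],"fingers": 1},{"travel": [0,0,1],"delta_rot": [0,0,0],"fingers": 1},{"travel": [0,0,1],"delta_rot": [0,0,0],"fingers": 1},{"travel": [0,0,0],"delta_rot": [0,0,0],"fingers": 1},{"travel": [0,0,0],"delta_rot": [0,0,0],"fingers": 1}]}}

```text
clock: 19.6
eef_pos: [494.1, 296.9, 66.4]
eef_rot: [3.141, 0.0, 2.741]
wrist_force: [-3.8, -2.2, 6.7]
finger_gap: 23.7
```

Bench contact (upward force). Release and retreat.

{"op": "send_rows", "data": {"plan": [{"travel": [0,0,0],"delta_rot": [0,0,0],"fingers": -0.2},{"travel": [0,0,0],"delta_rot": [0,0,0],"fingers": -0.2},{"travel": [0,0,0],"delta_rot": [0,0,0],"fingers": -0.2},{"travel": [0,0,0],"delta_rot": [0,0,0],"fingers": -0.2},{"travel": [0,0,0],"delta_rot": [0,0,0],"fingers": -0.2},{"travel": [0,0,0],"delta_rot": [0,0,0],"fingers": -0.2},{"travel": [0,0,-15],"delta_rot": [0,0,0],"fingers": -0.2},{"travel": [0,0,-40],"delta_rot": [0,0,0],"fingers": -0.2},{"travel": [0,0,-40],"delta_rot": [0,0,0],"fingers": -0.2},{"travel": [40,0,-40],"delta_rot": [0,0,0],"fingers": -0.2},{"travel": [40,0,0],"delta_rot": [0,0,0],"fingers": -0.2},{"travel": [0,0,0],"delta_rot": [0,0,0],"fingers": -0.2},{"travel": [0,0,0],"delta_rot": [0,0,0],"fingers": -0.2}]}}

```text
clock: 21.22
eef_pos: [420.7, 327.9, 201.1]
eef_rot: [3.141, 0.001, 2.741]
wrist_force: [-0.6, -0.5, -0.2]
finger_gap: 56.3
```

```bash
python3 chk.py; python3 - <<'E'
from h import *
np.set_printoptions(precision=1,suppress=True)
c=shot('scene');cv2.imwrite('pics/k.png',cv2.resize(c['color'][100:320,100:400],None,fx=2.6,fy=2.6)[:,:,::-1])
for t in ('lifter','reel','dish','meter'): print(t,[(round(d['confidence'],2),w(c,d['at'])) for d in tip_of(t,'scene')[:2]])
P=cloud(c);hsv=cv2.cvtColor(c['color'],cv2.COLOR_RGB2HSV)
o=(hsv[...,0]<20)&(hsv[...,1]>150)&(abs(P[...,0]-492)<50)&(abs(P[...,1]-296)<50)
print(np.percentile(P[o],[2,50,98],axis=0))
E
```

```text
tip fix x -19.3 y 334.0 z 134.6 | F fix -0.7 -0.3 -0.2 | t 21.23 yaw 2.741
[(0.88, array([-186.19,  159.2 ]), np.float64(2.9)), (0.69, array([22.86,  7.12]), np.float64(26.5)), (0.67, array([1.65, 1.62]), np.float64(10.8))]
top 568 [27.05  6.91 30.89] normal [ 0. -0. -1.] ((25.15062713623047, 8.338371276855469), (129.6015167236328, 73.95565032958984), 89.89387512207031)
[(0.73, array([-182.31,  157.55]), np.float64(5.4)), (0.65, array([ -83.84, -169.65]), np.float64(1.4)), (0.63, array([23.77,  2.52]), np.float64(28.7))]
scene 544 [23.82  0.63 31.93] normal [ 0.  0. -1.] ((26.750423431396484, -0.7739181518554688), (78.03295135498047, 140.69503784179688), 1.227005958557129)
lifter [(0.66, array([492.3, 294.7,  -6.9]))]
reel [(0.63, array([ 493.2, -300. ,   -3.6]))]
dish [(0.55, array([690.6, 269.1,   4.1]))]
meter [(0.8, array([ 713.9, -292.8,    0.1]))]
[[478.  276.    9.3]
 [492.  284.1  51. ]
 [505.5 291.9  85.1]]
```

View pics/k.png

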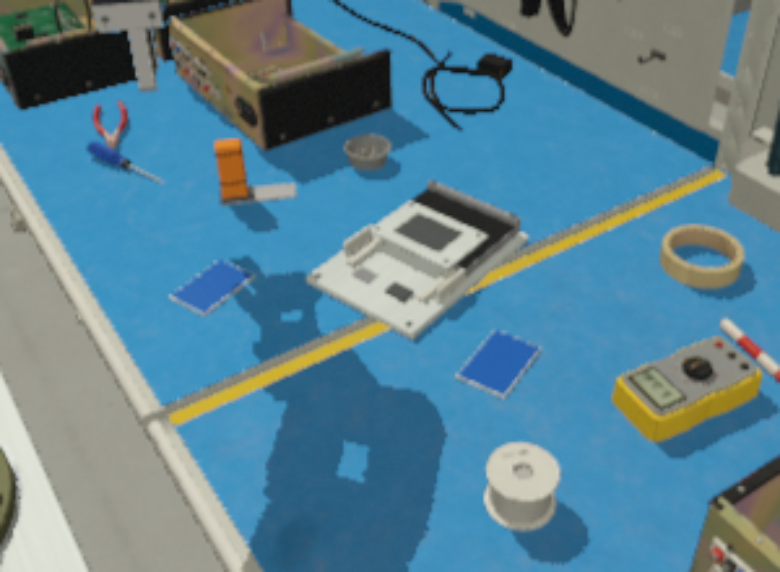

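All is in place: the plate lies flat with its bare side up, and the lifter stands clear of the gripper.

```bash
python3 -c "
from h import *
print(manip.sign_off())"
```

```text
the job is handed in; nothing more can be done
None
```

The plate is turned over onto the black pad, bare side up, and the job was handed in at about 21 s of the 72 s allowed. The hand-in reports no verdict.

**What I did:** I gripped the orange lifter and felt for the open lane. The blade brushed the key block on its -y side, with about 4 N of side force. The +y lane was therefore open, so I moved the blade 4 mm that way and it went in freely. I raised and pushed the plate with the level blade around the foot of the step. It was propped at 8° and then 29° by measurement, and about 60° by eye, before it fell over the step. I then stood the lifter back at its starting place, let go and drew the arm back.

**Last checks:**
- **Plate:** flat on the pad, with its centre about 25 mm beyond the step and a few mm off the centre line. It is square to within about 1°.
- **Lifter:** upright at about (492, 295), with the gripper clear of it.
- **Reel, dish and meter:** within about 4 mm of their first readings, which is within measuring error.
- **Disagreements:** the two cameras disagreed on the plate's sideways position, between -1 and +8 mm, because my mask also caught the side guides. They also read its top surface at 31 to 32 mm, close to the 31 mm expected. Both are well inside the limits.
- **Not measured:** the contact force between lifter and plate. The wrist force stayed within about 7 N at every reading, but I only read it at the end of each move.

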